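# Sweep casting offcuts off the trimming board

## Task

Clear the trimming board: with your fingertips, sweep the four casting offcuts (two round stubs and two short bars) along the board and off its end into the metal scrap pan. Only push them; do not pinch them, lift them or press hard on them. Leave the kitten figurines standing where they are, on the trimming board and on the plywood board beside it.

Things in the scene. Friction and masses are not known exactly. Their poses are not given: they have to be found in the camera images.
- board: trimming board, fixed: blue plywood, 240 mm (its x, away from the robot) by 300 mm (its y), top 75 mm above the bench. Laths 12 mm wide and high edge its near and far sides (inner faces at local x = +-108 mm); its ends at local y = +-150 mm are open. Origin on the bench under its centre, z up. Offcuts start 55 to 85 mm either side of local x = 0, one towards each end, 80 mm apart or more.
- pan: scrap pan, fixed: open bare-metal tray 260 (its x) by 140 (its y) mm, 45 mm high, walls 3 mm, on the bench at the left or right open end of the board, square to it. Its long wall is tucked 12 mm under the board's end, so what goes over that end drops into it; its rim is 30 mm below the board's top. Origin on the bench at its centre, 208 mm from the board's along the board's y.
- good_board: a flat plywood board for good castings, 240 x 140 x 12 mm, fixed, at the end of the trimming board opposite to the pan; no offcuts belong on it. Origin on the bench at its centre.
- stub_a: casting offcut, a round pouring stub of white resin: 28 mm across at its foot, tapering to 17 mm at the top, 18 mm tall, about 15 g, loose, standing on its wide foot on the trimming board; origin half-way up on its axis.
- stub_b: casting offcut, a round pouring stub of white resin: 28 mm across at its foot, tapering to 17 mm at the top, 18 mm tall, about 15 g, loose, standing on its wide foot on the trimming board; origin half-way up on its axis.
- bar_a: casting offcut, a short straight runner bar of white resin, 34 x 16 x 12 mm (x, y, z), about 15 g, loose, lying flat on the trimming board at any yaw; origin at its centre.
- bar_b: casting offcut, a short straight runner bar of white resin, 34 x 16 x 12 mm (x, y, z), about 15 g, loose, lying flat on the trimming board at any yaw; origin at its centre.
- kitten_a: white resin sitting-kitten figurine, 55 mm tall, 38 mm across at the foot, about 60 g, loose; origin half-way up on its upright axis (27.5 mm above its foot). Stands on the trimming board near its middle line (local x within 10 mm), between the near and far offcuts.
- kitten_b: white resin sitting-kitten figurine, 55 mm tall, 38 mm across at the foot, about 60 g, loose; origin half-way up on its upright axis (27.5 mm above its foot). Stands on the trimming board near its middle line (local x within 10 mm), between the near and far offcuts.
- kitten_c: white resin sitting-kitten figurine, 55 mm tall, 38 mm across at the foot, about 60 g, loose; origin half-way up on its upright axis (27.5 mm above its foot). Stands on the good-castings board.
- kitten_d: white resin sitting-kitten figurine, 55 mm tall, 38 mm across at the foot, about 60 g, loose; origin half-way up on its upright axis (27.5 mm above its foot). Stands on the good-castings board.

How it is judged:
By the outcome, as a careful person would: the job done as asked, in the order asked, and still so for the second after the job is handed in, with the robot touching nothing.
It also fails if it takes over 72 s, if anything falls off the work surface, if the arm or the gripper's body presses on something with over 40 N, if the wrist force passes 120 N, or if a joint passes its speed limit or range.

## Robot

A 6-joint arm with a two-finger parallel gripper is mounted at the origin on the work surface. World frame = base frame: x ahead of the robot, y to its left, z up, the work surface at z = 0. Lengths are in m, angles in rad, forces in N, time in s.
With the tool pointing down it reaches from about 0.375 to 0.9 m from the base axis. Payload 3.1 kg.
Tool frame: the origin (TCP) lies between the finger pads; the fingertips stand 22 mm ahead of it and the grasp point (between the pads) lies 3 mm ahead of it; z points along the fingers, y is the line along which they close (so a half turn about z gives the same grasp; the last joint's range is limited). The gripper opens to 87 mm and grips with 3 to 60 N. Pads are 19 mm wide; open, the fingers measure 117 mm over their backs; the gripper's body (75 mm by 190 mm) begins 51 mm behind the grasp point.
Start: joints at [1.063, 0.527, 1.433, -0, 1.181, -0.178], TCP at [0.202, 0.592, 0.245] pointing down, gripper open.
Joint ranges: [-3.08, 3.08], [-0.75, 2.2], [0.22, 2.44], [-1.43, 4.57], [0, 2.65], [-2.85, 2.85]. Speed limits (rad/s): [2.79, 2.79, 3.14, 3.14, 3.14, 3.14].

## Interface

Orientations are given as a unit quaternion [x, y, z, w].
In Python, from rig import get_obs, camera, get_calibration, hand_in, cut_out gives the robot as it stands.
- The arm moves only by the shell command python3 -m inch 'ROWS' [OPENING] [FORCE]. ROWS is JSON, one flat list of numbers, 6 for each row, row after row: the shift along the tool's x, y, z scaled (see below), then the turn, a rotation vector about the tool's x, y, z scaled (see below). A call has 1 to 20 rows; each row is the pose to reach, as a shift and turn from the pose commanded when the call began, along the tool's axes at that moment; what a row does not reach only later rows make up. The controller multiplies each number of a shift by 0.08 m and each number of a turn by 90 degrees. A row lasts 1/12 s, in which the tool goes at most 41.7 mm and 7.16 degrees, less where a joint would pass 70% of its speed; a pose out of reach is approached as far as the arm can. A call with a number of a shift or a turn outside -1 to 1 is refused whole. A call with a gripper value outside its range is refused whole. OPENING is the finger opening in mm, from 0 to 87, set as the call begins (- or left out, the last holds). The fingers move at their own pace and stop on an object; FORCE is the grip in N (left out, the last holds). Time passes only in rows, so rows that repeat a pose let the fingers close. It gives the time, the measured TCP pose, the force, the opening and the grip force at its end, in the units of the state.
- get_obs(): the state, without advancing time (a new reading comes with each control period).
- camera(name): name is "scene" or "top" or "wrist"; returns the picture (400x640x3 uint8, red, green, blue); there is no depth.
- get_calibration(name): a dict with "vertical_fov" (degrees; the focal length in pixels is half the picture's height over the tangent of half this angle, whatever the lens; pixels are square), "cx", "cy" (the principal point, pixels), "D" ([k1, k2, p1, p2, k3] as OpenCV has them; the pictures are not rectified), "T" (4x4, takes a point from camera to world coordinates). Camera axes: x right, y down, z forward; pixel columns grow to the right and rows downward; lengths in m; the calibration is good to about 2 mm. A picture is of the moment at which its call begins: read the wrist's pose just before it. get_calibration takes no time and is no camera call; for the wrist camera it gives the pose at the moment of the call.
- hand_in(): hands the job in; it is judged then, once.
Trained networks look in the newest picture that a camera, given by its name, has taken for a name from the list of things; names that differ only in an ending like _2 or _b are one class to them, and where a whole thing is asked for, a point or a joint stands for the part that bears it (a point fixed in the world has none). Each returns a list of dicts, best first, with "conf" (0 to 1); they miss things now and then, are a little off and sometimes report something else, mostly with a low value. They report only what shows in the picture. A call takes as long as a camera call.
- cut_out(camera, thing): "region" (400x640 bool, what is visible of it) and "bbox" ([left, top, right, bottom] in pixels, round what is visible of it).
The state is a dict: "time": time; "q": joint angles; "joint_velocities": joint speeds; "joint_torque": joint torques, N m; "position": TCP position; "tool_rot": TCP orientation; "ft_force": force on the tool from outside, world axes, zero at the start; "moment": the same for the moment, N m; "grip_width": finger opening in m; "grip_force": force on a finger pad.
Only numpy, scipy, OpenCV 4.12 (cv2) and the standard library are available. Lean on these libraries where they do the work, as an engineer would, in place of code of your own. Each camera call takes 0.05 s, during which the arm holds its last target. There are 200 camera calls.

## Working session

There is one attempt and no reset: what is moved stays moved. The work goes in short steps, Python scripts to look and compute and a shell command to move; the robot and the scene stay as the last step left them, time stands still between calls to the robot, and variables do not carry over. Pictures are saved under pics/ and viewed, at most 10 in all, crops included, and the job is handed in when it is done.

```bash
mkdir -p pics; ls
python3 - <<'E'
from rig import *
import cv2,numpy as np
o=get_obs();print(o)
for n in("scene","top"):
    im=camera(n);cv2.imwrite(f"pics/{n}0.png",im[...,::-1]);c=get_calibration(n);print(n,c)
for t in("board","pan","good_board","stub_a","bar_a","kitten_a"):
    for r in cut_out("top",t):
        ys,xs=np.nonzero(r["region"]);print(t,round(r["conf"],2),np.round(r["bbox"]),xs.mean().round(1),ys.mean().round(1),len(xs))
E
```

```text
pics
{'time': 0.0, 'q': array([ 1.06348860e+00,  5.28410059e-01,  1.43388313e+00, -2.58840450e-05,
        1.18137418e+00, -1.78496345e-01]), 'joint_velocities': array([-2.05114306e-03, -4.72299779e-05, -1.59886215e-04,  1.20073948e-03,
       -1.14943271e-04, -2.52173432e-03]), 'joint_torque': array([ 1.96472394e-05, -4.40039492e+01, -1.76595175e+01,  6.32483256e-02,
        5.80889569e-02, -1.73126941e-04]), 'position': array([0.20146968, 0.59092974, 0.24361214]), 'tool_rot': array([ 1.63661119e-01,  9.86516073e-01, -9.80990711e-04, -3.37511253e-04]), 'ft_force': array([-1.49004337,  0.50807797,  0.08531969]), 'moment': array([-0.04852301, -0.02818673,  0.0262152 ]), 'grip_force': 0.0, 'grip_width': 0.08697089625059187}
scene {'vertical_fov': 43.08890772261104, 'cx': 312.1367341107533, 'cy': 199.10238090902172, 'D': array([-0.10790656,  0.        ,  0.        ,  0.        ,  0.        ]), 'T': array([[ 0.7620949 ,  0.42393381, -0.48937867,  1.00992043],
       [ 0.64727952, -0.48073837,  0.59154023, -0.47484434],
       [ 0.0155108 , -0.76757458, -0.64077194,  0.61423717],
       [
[... 456 characters left out ...]
  ,  0.        ,  0.        ,  1.        ]])}
board 0.74 [263. 155. 409. 274.] 332.4 214.7 14036
board 0.43 [350. 247. 364. 254.] 356.7 250.0 81
board 0.39 [206. 158. 275. 280.] 236.2 220.5 6851
pan 0.64 [206. 158. 277. 281.] 236.1 220.6 6687
pan 0.24 [365. 196. 383. 222.] 373.6 208.8 287
good_board 0.65 [400. 161. 454. 262.] 426.3 210.2 4611
stub_a 0.49 [288. 177. 300. 191.] 294.4 182.0 115
stub_a 0.43 [365. 172. 378. 183.] 371.0 174.7 112
bar_a 0.54 [349. 248. 365. 257.] 356.9 250.1 131
kitten_a 0.8 [364. 198. 380. 222.] 373.1 208.7 265
kitten_a 0.67 [301. 207. 320. 226.] 311.3 214.2 278
kitten_a 0.63 [404. 226. 423. 243.] 414.7 234.0 233
kitten_a 0.53 [415. 178. 436. 199.] 425.1 186.9 292
```

```bash
python3 -c "
import cv2
i=cv2.imread('pics/top0.png')[140:300,190:470];cv2.imwrite('pics/top0c.png',cv2.resize(i,(784,448),interpolation=cv2.INTER_CUBIC))"
```

```text
(no output)
```

View pics/top0c.png

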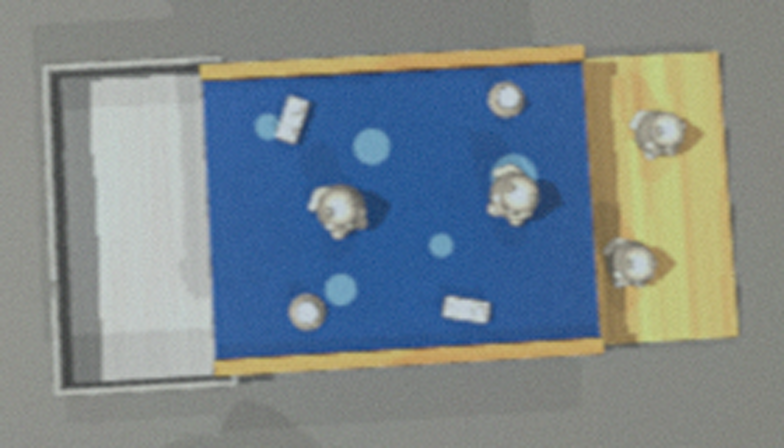

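View pics/scene0.png

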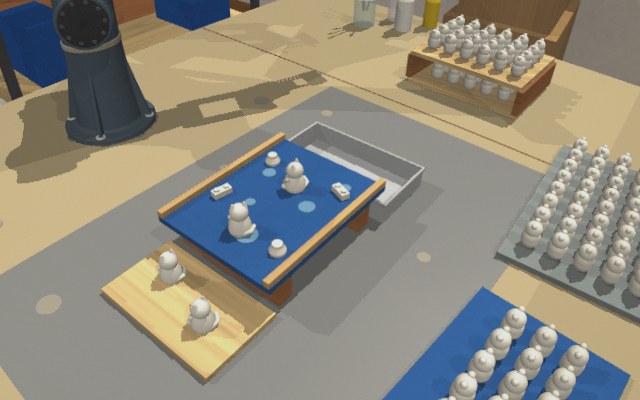

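The pan is on the left (+y). In the crop (scale 2.8), the far lane has a bar at (292,119) and a stub at (508,99). The near lane has a stub at (308,311) and a bar at (467,309). The board kittens are at (340,210) and (514,195).

```bash
cat > h.py <<'E'
from rig import *
import cv2,numpy as np
def pix2w(n,pts,z,c=None):
    c=c or get_calibration(n);f=200/np.tan(np.radians(c["vertical_fov"])/2)
    K=np.array([[f,0,c["cx"]],[0,f,c["cy"]],[0,0,1.]])
    u=cv2.undistortPoints(np.array(pts,float).reshape(-1,1,2),K,np.array(c["D"]))[:,0]
    d=np.c_[u,np.ones(len(u))]@c["T"][:3,:3].T;o=c["T"][:3,3]
    return o+d*((z-o[2])/d[:,2])[:,None]
E
cat > m.py <<'E'
from h import *
p=lambda pts,z:pix2w("top",np.array(pts)/2.8+[190,140],z)
co=p([(201,66),(583,46),(603,353),(215,375)],.087)   # lath outer corners, top
print("corners",co.round(4).tolist(),[np.linalg.norm(co[i]-co[i-1]).round(3) for i in range(4)])
c=co.mean(0);b=(co[0]+co[1]-co[2]-co[3])[:2];a=np.arctan2(b[1],b[0])
l=(co[0]+co[3]-co[1]-co[2])[:2];a2=np.arctan2(-l[0],l[1]);print("centre",c.round(4),"yaw deg",np.degrees([a,a2]).round(2))
a=(a+a2)/2
R=np.array([[np.cos(a),np.sin(a)],[-np.sin(a),np.cos(a)]])
for n,q,z in(("barF",(292,119),.086),("stubF",(508,99),.092),("barN",(467,309),.086),("stubN",(308,311),.092),("kL",(340,207),.115),("kR",(514,193),.115)):
    w=p([q],z)[0];print(n,w.round(4),"local",(R@(w-c)[:2]).round(4))
o=get_obs();t=o["position"];print("tcp local",(R@(t-c)[:2]).round(4),t[2])
from scipy.spatial.transform import Rotation as Ro
M=Ro.from_quat(o["tool_rot"]).as_matrix();print("tool y angle",np.degrees(np.arctan2(M[1,1],M[0,1])), "origin in tool axes: board x,y dirs",(M.T@np.array([np.cos(a),np.sin(a),0])).round(3),(M.T@np.array([-np.sin(a),np.cos(a),0])).round(3))
E
python3 m.py
```

```text
corners [[0.6666, 0.1331, 0.087], [0.6766, -0.1641, 0.087], [0.4386, -0.1716, 0.087], [0.4294, 0.1258, 0.087]] [np.float64(0.237), np.float64(0.297), np.float64(0.238), np.float64(0.298)]
centre [ 0.5528 -0.0192  0.087 ] yaw deg [1.79 1.84]
barF [0.6241 0.0637 0.086 ] local [0.0739 0.0806]
stubF [ 0.6356 -0.1035  0.092 ] local [ 0.0801 -0.0869]
barN [ 0.4747 -0.0679  0.086 ] local [-0.0796 -0.0463]
stubN [0.4765 0.0539 0.092 ] local [-0.074   0.0755]
kL [0.5544 0.0278 0.115 ] local [0.0031 0.0469]
kR [ 0.562 -0.103  0.115] local [ 0.0066 -0.084 ]
tcp local [-0.3315  0.6215] 0.24440346943108082
tool y angle 71.16245571672587 origin in tool axes: board x,y dirs [-0.936  0.353 -0.   ] [ 0.353  0.936 -0.   ]
```

```bash
python3 -m inch '[-1,-1,0,0,0,0,-1,-1,0,0,0,0,-1,-1,0,0,0,0]' 12 && python3 -m inch '[-1,-1,0,0,0,0,-1,-1,0,0,0,0,-1,-1,0,0,0,0]' && python3 -m inch '[-1,-1,0,0,0,0,-1,-1,0,0,0,0,-1,-1,0,0,0,0,-1,-1,0,0,0,0]'; python3 m.py|tail -2
```

```text
time: 0.65
position: [0.2519, 0.4876, 0.2443]
tool_rot: [0.163, 0.987, -0.001, 0.0]
ft_force: [1.0, 0.2, 0.2]
grip_width: 0.0744
grip_force: 0.0
time: 0.9
position: [0.3021, 0.3858, 0.2446]
tool_rot: [0.164, 0.986, -0.001, 0.0]
ft_force: [1.1, -0.5, 0.4]
grip_width: 0.0549
grip_force: 0.0
time: 1.23
position: [0.3537, 0.2831, 0.2448]
tool_rot: [0.166, 0.986, -0.001, 0.001]
ft_force: [0.5, 0.6, -0.1]
grip_width: 0.0279
grip_force: 0.0
tcp local [-0.1894  0.3084] 0.24481099859986308
tool y angle 70.85144407495712 origin in tool axes: board x,y dirs [-0.934  0.358  0.001] [ 0.358  0.934 -0.002]
```

```bash
python3 -m inch '[-1,-1,0,0,0,0,-1,-1,0,0,0,0,-1,-1,0,0,0,0]' && python3 -m inch '[-1,-1,0,0,0,0,-1,-1,0,0,0,0,-1,-1,0,0,0,0]' && python3 -m inch '[-0.53,-0.61,0.4,0,0,0.77,-0.53,-0.61,0.4,0,0,0.77,-0.53,-0.61,0.4,0,0,0.77,-0.53,-0.61,0.4,0,0,0.77,-0.53,-0.61,0.4,0,0,0.77,-0.53,-0.61,0.4,0,0,0.77,-0.53,-0.61,0.4,0,0,0.77,-0.53,-0.61,0.4,0,0,0.77,-0.53,-0.61,0.4,0,0,0.77,-0.53,-0.61,0.4,0,0,0.77,-0.53,-0.61,0.4,0,0,0.77,-0.53,-0.61,0.4,0,0,0.77]'; python3 m.py|tail -2
```

```text
time: 1.48
position: [0.4023, 0.1842, 0.2449]
tool_rot: [0.163, 0.987, 0.0, 0.001]
ft_force: [-0.1, 0.1, -1.1]
grip_width: 0.0139
grip_force: 0.0
time: 1.73
position: [0.4529, 0.0818, 0.245]
tool_rot: [0.164, 0.986, -0.0, 0.001]
ft_force: [0.5, 0.4, -0.5]
grip_width: 0.0123
grip_force: 0.0
time: 2.73
position: [0.4757, 0.0245, 0.2126]
tool_rot: [0.695, 0.719, 0.0, 0.0]
ft_force: [0.4, 0.2, 0.5]
grip_width: 0.0118
grip_force: 0.0
tcp local [-0.0756  0.0461] 0.21264859439347786
tool y angle 2.0222923503781347 origin in tool axes: board x,y dirs [-0.004  1.     0.   ] [1.    0.004 0.   ]
```

```bash
python3 -m inch '[-0.11,0,0.3,0,0,0,-0.11,0,0.6,0,0,0,-0.11,0,0.9,0,0,0,-0.11,0,0.9,0,0,0]' >/dev/null
python3 - <<'E'
from h import *
cv2.imwrite("pics/w1.png",camera("wrist")[...,::-1])
E
python3 m.py|tail -2
```

```text
tcp local [-0.0773  0.0372] 0.13899442811846885
tool y angle 1.9466364572621944 origin in tool axes: board x,y dirs [-0.002  1.    -0.005] [1.    0.002 0.001]
```

View pics/w1.png

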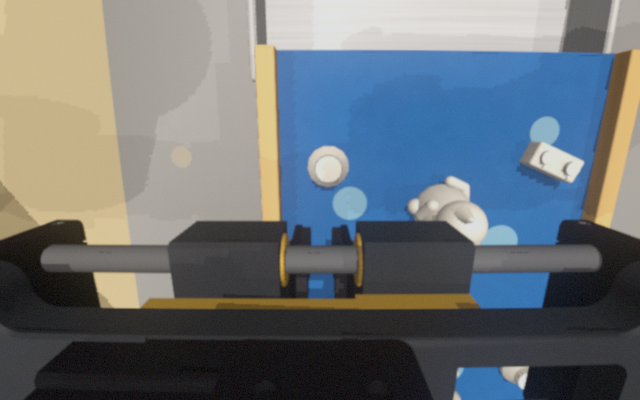

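The stub, at (328,167), is straight ahead of the fingertips at about (322,265). The kitten at (450,210) is well to the side of the lane. I'll descend and sweep.

```bash
python3 -m inch '[0,0,0.15,0,0,0,0,0,0.3,0,0,0,0,0,0.46,0,0,0,0,0,0.46,0,0,0]' && python3 -m inch '[0.1,0,0,0,0,0,0.2,0,0,0,0,0,0.3,0,0,0,0,0,0.4,0,0,0,0,0,0.5,0,0,0,0,0,0.6,0,0,0,0,0,0.7,0,0,0,0,0,0.8,0,0,0,0,0]'; python3 m.py|tail -2;python3 - <<'E'
from h import *
cv2.imwrite("pics/w2.png",camera("wrist")[...,::-1])
E
```

```text
time: 3.45
position: [0.4758, 0.0153, 0.1035]
tool_rot: [0.695, 0.719, -0.0, -0.0]
ft_force: [-0.2, 0.4, 0.8]
grip_width: 0.0118
grip_force: 0.0
time: 4.12
position: [0.474, 0.0799, 0.1041]
tool_rot: [0.695, 0.719, 0.0, 0.0]
ft_force: [-0.3, -1.7, 3.3]
grip_width: 0.0119
grip_force: 1.2
tcp local [-0.0756  0.1015] 0.1040698789091413
tool y angle 1.8920276042788782 origin in tool axes: board x,y dirs [-0.001  1.     0.001] [ 1.     0.001 -0.   ]
```

View pics/w2.png

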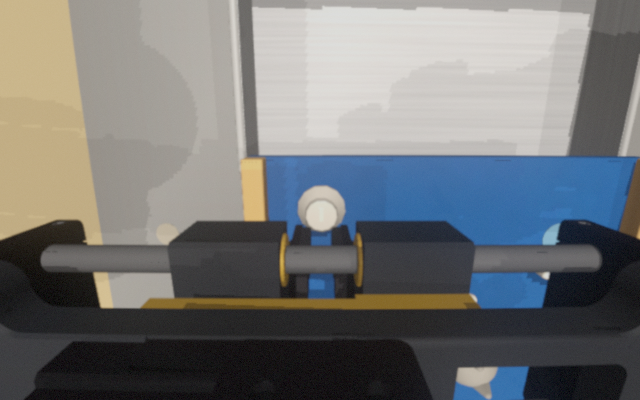

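```bash
python3 -m inch '[0.1,0,0,0,0,0,0.2,0,0,0,0,0,0.3,0,0,0,0,0,0.4,0,0,0,0,0,0.5,0,0,0,0,0,0.6,0,0,0,0,0,0.72,0,0,0,0,0,0.72,0,0,0,0,0]' && python3 -m inch '[0,0,-0.5,0,0,0,0,0,-0.6,0,0,0]' 3 && python3 -m inch '[-1,0,0,0,0,0,-1,0,0,0,0,0]' && python3 -m inch '[-1,-0.05,0,0,0,0,-1,-0.05,0,0,0,0]' && python3 -m inch '[-1,0,0,0,0,0,-1,0,0,0,0,0,-1,0,0,0,0,0,-1,0,0,0,0,0]' ; python3 m.py|tail -2;python3 - <<'E'
from h import *
cv2.imwrite("pics/t2.png",cv2.resize(camera("top")[140:300,190:470,::-1],(784,448)))
E
```

```text
time: 4.83
position: [0.4714, 0.1384, 0.1035]
tool_rot: [0.695, 0.719, -0.0, -0.0]
ft_force: [-0.7, 0.1, -0.8]
grip_width: 0.0122
grip_force: 0.0
time: 5.0
position: [0.473, 0.1372, 0.1533]
tool_rot: [0.695, 0.719, 0.001, 0.001]
ft_force: [1.5, -0.5, 0.5]
grip_width: 0.0063
grip_force: 0.0
time: 5.17
position: [0.4752, 0.0574, 0.1527]
tool_rot: [0.693, 0.72, 0.001, 0.001]
ft_force: [0.5, 0.0, 1.0]
grip_width: 0.0037
grip_force: 0.0
time: 5.33
position: [0.4731, -0.0249, 0.152]
tool_rot: [0.695, 0.719, 0.0, 0.001]
ft_force: [1.0, 0.6, 0.1]
grip_width: 0.0031
grip_force: 0.0
time: 5.67
position: [0.476, -0.1057, 0.1518]
tool_rot: [0.697, 0.717, 0.0, 0.0]
ft_force: [-0.6, 0.3, -0.2]
grip_width: 0.0033
grip_force: 0.0
tcp local [-0.0795 -0.084 ] 0.15182735841347889
tool y angle 1.5802879928533657 origin in tool axes: board x,y dirs [0.004 1.    0.001] [ 1.    -0.004 -0.   ]
```

View pics/t2.png

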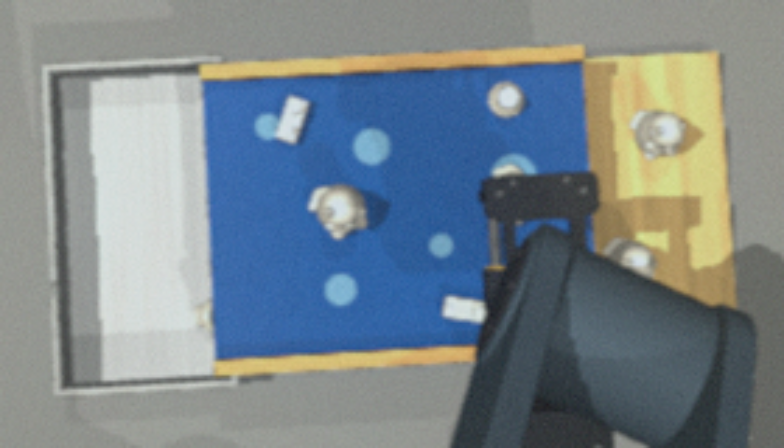

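The near stub has dropped into the pan at (205,315), and the fingers are behind the near bar at (463,309). I'll sweep the bar next.

```bash
python3 -m inch '[-0.06,0,0.2,0,0,0,-0.06,0,0.4,0,0,0,-0.06,0,0.61,0,0,0,-0.06,0,0.61,0,0,0]' && python3 -m inch '[0.1,0,0,0,0,0,0.2,0,0,0,0,0,0.3,0,0,0,0,0,0.4,0,0,0,0,0,0.5,0,0,0,0,0,0.6,0,0,0,0,0,0.7,0,0,0,0,0,0.8,0,0,0,0,0,0.9,0,0,0,0,0,1,0,0,0,0,0]' && python3 -m inch '[0.1,0,0,0,0,0,0.2,0,0,0,0,0,0.3,0,0,0,0,0,0.4,0,0,0,0,0,0.5,0,0,0,0,0,0.6,0,0,0,0,0]'; python3 m.py|tail -2;python3 - <<'E'
from h import *
cv2.imwrite("pics/w3.png",camera("wrist")[...,::-1])
E
```

```text
time: 6.05
position: [0.4737, -0.1055, 0.1008]
tool_rot: [0.695, 0.719, -0.001, -0.003]
ft_force: [-0.3, -0.2, 0.2]
grip_width: 0.0029
grip_force: 0.0
time: 6.88
position: [0.4732, -0.0274, 0.103]
tool_rot: [0.696, 0.718, 0.0, -0.0]
ft_force: [1.0, -0.5, -0.2]
grip_width: 0.0033
grip_force: 0.1
time: 7.38
position: [0.4716, 0.0206, 0.1029]
tool_rot: [0.696, 0.718, -0.0, -0.0]
ft_force: [-0.2, 0.1, -0.0]
grip_width: 0.0032
grip_force: 0.1
tcp local [-0.0799  0.0423] 0.10292743364229608
tool y angle 1.8604295002035183 origin in tool axes: board x,y dirs [-0.001  1.    -0.   ] [1.    0.001 0.   ]
```

View pics/w3.png

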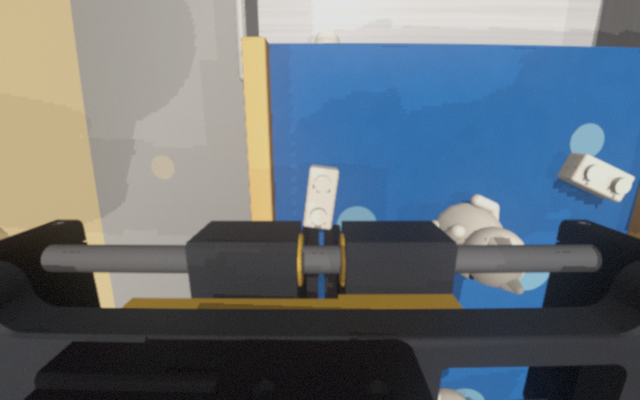

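```bash
python3 -m inch '[0.1,0,0,0,0,0,0.2,0,0,0,0,0,0.3,0,0,0,0,0,0.4,0,0,0,0,0,0.5,0,0,0,0,0,0.6,0,0,0,0,0,0.7,0,0,0,0,0,0.8,0,0,0,0,0,0.9,0,0,0,0,0,1,0,0,0,0,0]' && python3 -m inch '[0.1,0,0,0,0,0,0.2,0,0,0,0,0,0.3,0,0,0,0,0,0.45,0,0,0,0,0,0.45,0,0,0,0,0]' && python3 -m inch '[0,0,-0.5,0,0,0,0,0,-1,0,0,0,0,0,-1,0,0,0]' 8 && python3 -m inch '[0,1,0,0,0,0,0,1,0,0,0,0]' && python3 -m inch '[-0.5,0.93,0,0,0,0,-0.5,0.93,0,0,0,0,-0.5,0.93,0,0,0,0]' && python3 -m inch '[-0.94,0,0,0,0,0,-0.94,0,0,0,0,0,-0.94,0,0,0,0,0,-0.94,0,0,0,0,0]'; python3 m.py|tail -2;python3 - <<'E'
from h import *
w=cv2.resize(camera("wrist"),(640,400));t=cv2.resize(camera("top")[140:300,190:470],(340,195))
cv2.imwrite("pics/w4.png",np.vstack([w,np.pad(t,((0,0),(0,300),(0,0)))])[...,::-1])
E
```

```text
time: 8.27
position: [0.469, 0.1006, 0.1029]
tool_rot: [0.695, 0.719, -0.0, 0.0]
ft_force: [0.7, 0.7, -0.1]
grip_width: 0.0027
grip_force: 0.1
time: 8.68
position: [0.4678, 0.1374, 0.103]
tool_rot: [0.695, 0.719, 0.0, -0.0]
ft_force: [0.0, -0.0, -0.1]
grip_width: 0.0032
grip_force: 0.0
time: 8.93
position: [0.472, 0.1361, 0.1881]
tool_rot: [0.695, 0.719, 0.004, 0.004]
ft_force: [0.3, 0.5, 0.1]
grip_width: 0.0072
grip_force: 0.0
time: 9.1
position: [0.5463, 0.1383, 0.1834]
tool_rot: [0.695, 0.719, -0.001, -0.001]
ft_force: [1.8, -0.3, 1.1]
grip_width: 0.008
grip_force: 0.0
time: 9.35
position: [0.6319, 0.0967, 0.1833]
tool_rot: [0.697, 0.717, 0.003, 0.005]
ft_force: [0.8, -0.6, 0.9]
grip_width: 0.0079
grip_force: 0.0
time: 9.68
position: [0.6257, 0.0235, 0.1824]
tool_rot: [0.697, 0.717, -0.0, -0.0]
ft_force: [0.3, 1.6, -0.5]
grip_width: 0.0081
grip_force: 0.0
tcp local [0.0743 0.0404] 0.18240338334375097
tool y angle 1.64169673445315 origin in tool axes: board x,y dirs [ 0.003  1.    -0.001] [ 1.    -0.003  0.   ]
```

View pics/w4.png

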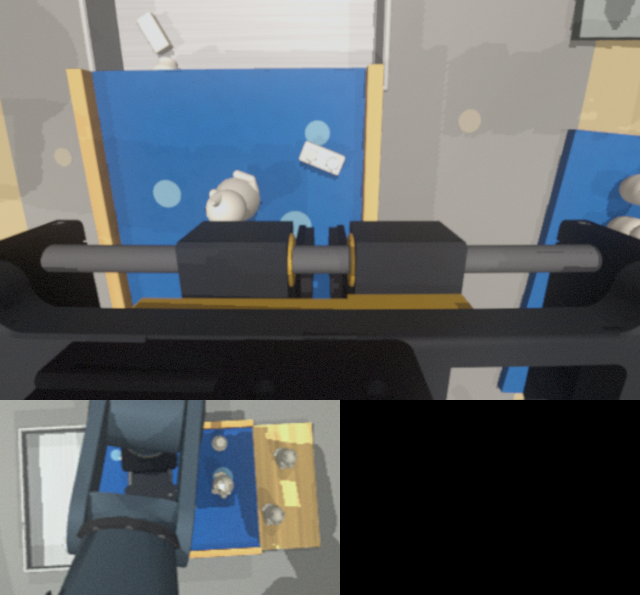

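The near stub and near bar both lie in the pan, around (155,35) and (167,63). The far bar at (322,158) is straight ahead of the fingers. I'll descend, sweep it, and go on to the far stub.

```bash
python3 -m inch '[0,0,0.3,0,0,0,0,0,0.6,0,0,0,0,0,0.8,0,0,0,0,0,0.99,0,0,0,0,0,0.99,0,0,0]' && python3 -m inch '[0.1,0,0,0,0,0,0.2,0,0,0,0,0,0.3,0,0,0,0,0,0.4,0,0,0,0,0,0.5,0,0,0,0,0,0.6,0,0,0,0,0,0.7,0,0,0,0,0,0.8,0,0,0,0,0,0.9,0,0,0,0,0,1,0,0,0,0,0]' && python3 -m inch '[0.1,0,0,0,0,0,0.2,0,0,0,0,0,0.3,0,0,0,0,0,0.47,0,0,0,0,0,0.47,0,0,0,0,0]' && python3 -m inch '[0,0,-0.5,0,0,0,0,0,-0.7,0,0,0]' 12 && python3 -m inch '[-1,0,0,0,0,0,-1,0,0,0,0,0]' && python3 -m inch '[-1,0.05,0,0,0,0,-1,0.05,0,0,0,0]' && python3 -m inch '[-1,0,0,0,0,0,-1,0,0,0,0,0]' && python3 -m inch '[-0.52,0,0,0,0,0,-0.52,0,0,0,0,0,-0.52,0,0,0,0,0,-0.52,0,0,0,0,0]'; python3 m.py|tail -2;python3 - <<'E'
from h import *
w=cv2.resize(camera("wrist"),(640,400));t=cv2.resize(camera("top")[140:300,190:470],(340,195))
cv2.imwrite("pics/w5.png",np.vstack([w,np.pad(t,((0,0),(0,300),(0,0)))])[...,::-1])
E
```

```text
time: 10.2
position: [0.6232, 0.0275, 0.1005]
tool_rot: [0.695, 0.719, -0.002, -0.003]
ft_force: [-0.3, -0.2, -0.1]
grip_width: 0.0078
grip_force: 0.0
time: 11.03
position: [0.6233, 0.1064, 0.1037]
tool_rot: [0.696, 0.718, -0.0, -0.0]
ft_force: [0.7, -1.0, 0.2]
grip_width: 0.0077
grip_force: 0.1
time: 11.45
position: [0.6218, 0.1457, 0.1037]
tool_rot: [0.695, 0.719, 0.0, -0.0]
ft_force: [0.9, 0.7, -0.2]
grip_width: 0.008
grip_force: 0.0
time: 11.62
position: [0.6228, 0.1438, 0.1612]
tool_rot: [0.695, 0.719, 0.0, 0.0]
ft_force: [0.2, -0.3, 0.5]
grip_width: 0.0109
grip_force: 0.0
time: 11.78
position: [0.6258, 0.0642, 0.1616]
tool_rot: [0.694, 0.72, 0.001, 0.002]
ft_force: [1.3, -0.6, -0.3]
grip_width: 0.012
grip_force: 0.0
time: 11.95
position: [0.6313, -0.0182, 0.1601]
tool_rot: [0.695, 0.719, -0.0, 0.0]
ft_force: [0.7, -1.1, -0.7]
grip_width: 0.0118
grip_force: 0.0
time: 12.12
position: [0.6339, -0.0989, 0.1599]
tool_rot: [0.696, 0.719, -0.0, 0.0]
ft_force: [1.0, 0.3, -0.3]
grip_width: 0.0121
grip_force: 0.0
time: 12.45
position: [0.6349, -0.1381, 0.1595]
tool_rot: [0.696, 0.718, 0.0, -0.001]
ft_force: [0.6, 0.1, -0.6]
grip_width: 0.0123
grip_force: 0.0
tcp local [ 0.0783 -0.1214] 0.15950399064212353
tool y angle 1.802166042492343 origin in tool axes: board x,y dirs [ 0.     1.    -0.001] [ 1.    -0.     0.001]
```

View pics/w5.png

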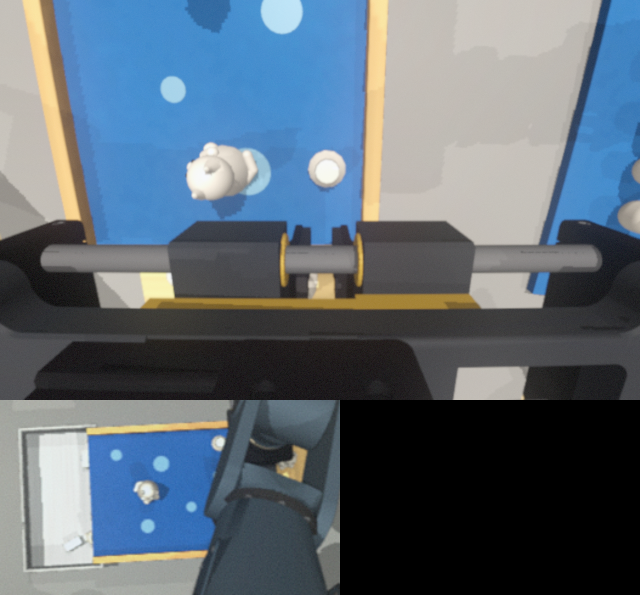

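The far bar is in the pan by the board's edge, at (86,450) in the small top view. The far stub at (327,168) is ahead of the fingers, about 3 mm to the right. I'll sweep it now.

```bash
python3 -m inch '[0,0.03,0.25,0,0,0,0,0.03,0.5,0,0,0,0,0.03,0.71,0,0,0,0,0.03,0.71,0,0,0]' && python3 -m inch '[0.1,0,0,0,0,0,0.2,0,0,0,0,0,0.3,0,0,0,0,0,0.4,0,0,0,0,0,0.5,0,0,0,0,0,0.6,0,0,0,0,0,0.7,0,0,0,0,0,0.8,0,0,0,0,0,0.9,0,0,0,0,0,1,0,0,0,0,0]' && python3 -m inch '[0.1,0,0,0,0,0,0.2,0,0,0,0,0,0.3,0,0,0,0,0,0.4,0,0,0,0,0,0.5,0,0,0,0,0,0.6,0,0,0,0,0,0.7,0,0,0,0,0,0.8,0,0,0,0,0,0.9,0,0,0,0,0,1,0,0,0,0,0]' && python3 -m inch '[0.1,0,0,0,0,0,0.2,0,0,0,0,0,0.3,0,0,0,0,0,0.4,0,0,0,0,0,0.5,0,0,0,0,0,0.6,0,0,0,0,0,0.7,0,0,0,0,0,0.8,0,0,0,0,0,0.9,0,0,0,0,0,1,0,0,0,0,0]' && python3 -m inch '[0.1,0,0,0,0,0,0.2,0,0,0,0,0,0.3,0,0,0,0,0,0.49,0,0,0,0,0,0.49,0,0,0,0,0]' && python3 -m inch '[0,0,-0.5,0,0,0,0,0,-1,0,0,0]' && python3 -m inch '[1,0,-1,0,0,0,1,0,-1,0,0,0,1,0,-1,0,0,0]' && python3 -m inch '[1,0,0,0,0,0,1,0,0,0,0,0,1,0,0,0,0,0]' && python3 -m inch '[1,0,0,0,0,0,1,0,0,0,0,0,1,0,0,0,0,0,1,0,0,0,0,0]'
python3 - <<'E'
from h import *
w=camera("scene")[80:390,80:480];t=cv2.resize(camera("top")[150:290,190:470],(560,280))
cv2.imwrite("pics/f.png",np.vstack([np.pad(w,((0,0),(0,160),(0,0))),t])[...,::-1])
E
```

```text
time: 12.88
position: [0.6352, -0.1351, 0.0995]
tool_rot: [0.695, 0.719, -0.001, -0.004]
ft_force: [-0.1, -0.2, -0.8]
grip_width: 0.012
grip_force: 0.0
time: 13.72
position: [0.6355, -0.0577, 0.1034]
tool_rot: [0.696, 0.718, 0.0, 0.001]
ft_force: [0.3, -1.4, 2.8]
grip_width: 0.0125
grip_force: 1.3
time: 14.55
position: [0.6326, 0.0225, 0.1031]
tool_rot: [0.696, 0.719, 0.0, 0.0]
ft_force: [0.6, -2.3, 4.7]
grip_width: 0.0119
grip_force: 2.2
time: 15.38
position: [0.6298, 0.1025, 0.103]
tool_rot: [0.696, 0.719, -0.0, -0.0]
ft_force: [0.5, -2.8, 4.5]
grip_width: 0.0118
grip_force: 2.4
time: 15.8
position: [0.627, 0.1444, 0.1019]
tool_rot: [0.695, 0.719, -0.0, -0.002]
ft_force: [0.3, -0.1, 0.2]
grip_width: 0.0122
grip_force: 0.0
time: 15.97
position: [0.625, 0.1419, 0.1789]
tool_rot: [0.695, 0.719, -0.004, -0.004]
ft_force: [1.2, 0.6, -0.6]
grip_width: 0.0119
grip_force: 0.0
time: 16.22
position: [0.6258, 0.2233, 0.2652]
tool_rot: [0.695, 0.719, 0.001, -0.0]
ft_force: [0.4, 0.2, -0.5]
grip_width: 0.0121
grip_force: 0.0
time: 16.47
position: [0.6213, 0.3085, 0.2626]
tool_rot: [0.693, 0.721, 0.001, -0.002]
ft_force: [-0.3, -0.3, -0.6]
grip_width: 0.0118
grip_force: 0.0
time: 16.8
position: [0.6191, 0.3829, 0.261]
tool_rot: [0.694, 0.72, -0.001, -0.001]
ft_force: [0.2, -1.2, 0.2]
grip_width: 0.0119
grip_force: 0.0
```

View pics/f.png

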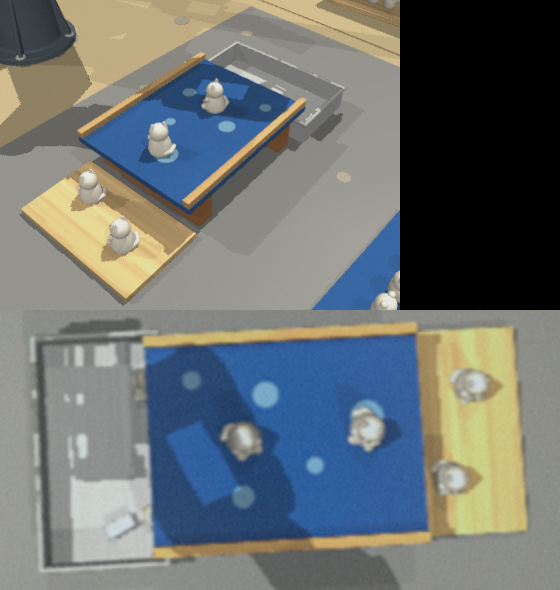

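The board is clear and all four kittens stand where they were. The offcuts that show are in the pan, at (122,525), (145,515) and (138,385).

```bash
python3 -c "
from rig import *
print(hand_in())"
```

```text
the job is handed in; nothing more can be done
None
```

I swept all four offcuts off the board's end into the pan and handed the job in at about 17 s; the four kittens still stand where they were, though in the last picture the two far offcuts show only as one dark shape by the board's edge.

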